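# Pack the pointed discharge head and lift the carrier level

## Task

Set the pointed discharge head down inside the deep lidded bay of the accessory carrier (do not drop it in from high up), let go of it and shut the lid fully while the carrier stands on the bench. Then grip the carrier by its bar handle, lift it so that its underside is well over 10 cm above the bench, and keep it level and still: the program finishes while holding it there. Never tip the carrier, and leave the other two heads and everything else on the bench where they are.

Things in the scene. Friction and masses are not known exactly. Their poses are not given: they have to be found in the camera images.
- pointed_mid (a point): Pointed discharge head, the one to pack: bare steel, about 90 g, upright on a cylindrical collar 40 mm in diameter and 26 mm high, then a cone up to a 5 mm point; 50 mm tall in all. This point is on its axis, half-way up (25 mm above its underside); z along its axis. It stands on the bench among the domed head and the stub; which stands where varies.
- pointed: The same pointed head, origin at the centre of its underside.
- carrier: Accessory carrier, grey plastic, loose on the bench, about 0.5 kg, 194 mm (x) by 138 mm (y). Origin at its underside, below the middle of the handle; z up. Its -x side (towards the robot) is the deep lidded bay; its +x side, out to x = 79 mm, a shallow tray with two fixed modules, 45 mm high. Between them, at x = 0, a dividing wall 6 mm thick and 60 mm high carries the bar handle.
- handle (a point): Middle of the carrier's dark steel bar handle, 102 mm above the carrier's underside: a straight bar along the carrier's y, 112 mm long, 16 mm wide (x), 22 mm high, on two thin posts at y = +-50 mm; free below the bar down to the dividing wall's top (60 mm). The carrier balances close to this point. Axes as the carrier.
- bay_floor (a point): Middle of the deep bay's floor, 5 mm above the carrier's underside and 63 mm to the -x side of the handle. The bay is clear inside from carrier x = -111 to -3 mm and y = -65 to +65 mm; its walls are 4 mm thick, its rim 60 mm above the underside. Axes as the carrier.
- lid_hinge (a point): Middle of the lid's hinge line, along the carrier's y, on the bay's outer rim: x = -115 mm, 62 mm above the carrier's underside. Axes as the carrier.
- lid_edge (a point): Middle of the lid's free edge, 111 mm from the hinge line; its x points from the hinge to the free edge. The lid is a flat grey panel 138 mm wide (y), 4 mm thick (this point half-way through it).
- lid (a joint): Lid angle, rad: 0 fully shut (flat on the rim, its top 64 mm above the carrier's underside), 1.57 upright, more leaning outward, away from the handle; stop at 2.3, starts between 1.7 and 2.1. The hinge is slightly stiff (0.035 N m): the lid stays where it is left and must be pushed all the way down; under 2 N at its edge moves it.
- domed_mid (a point): Domed discharge head, same steel, collar and height (50 mm) as the pointed one, but with a full round end; point half-way up. Leave it.
- stub_mid (a point): Stub head, same collar and height, but a 20 mm straight stem on top; point half-way up. Leave it.
- domed: The domed head, origin under its centre.
- stub: The stub head, origin under its centre.
- gun: Red and black discharge gun lying on its side, 240 mm long, 130 mm wide, 68 mm high, to the left; origin under its barrel. Leave it.
- screwdriver: Screwdriver lying on the bench, to the left and near the robot; origin under it. Leave it.
- weight: Brass block 50 x 50 x 35 mm, beyond the heads; origin under its centre. Leave it.
- jar: Small closed jar, 60 mm in diameter, 80 mm tall, far right; origin under its centre. Leave it.
Mind the look-alikes: they are no part of the job. Leave any red look-alike of the pointed alone.

How it is judged:
By the outcome, as a careful person would: the job done as asked, in the order asked, and still so for the second after the job is handed in, while the arm keeps its last pose, push and grip.
It also fails if it takes over 70 s, if anything falls off the work surface, if the arm or the gripper's body presses on something with over 40 N, if the wrist force passes 120 N, or if a joint passes its speed limit or range.

## Robot

A 6-joint arm with a two-finger parallel gripper is mounted at the origin on the work surface. World frame = base frame: x ahead of the robot, y to its left, z up, the work surface at z = 0. Lengths are in m, angles in rad, forces in N, time in s.
With the tool pointing down it reaches from about 0.3 to 0.775 m from the base axis. Payload 14.6 kg.
Tool frame: the origin (TCP) lies at the very end of the fingers, on their centre line; the grasp point (between the pads) lies 19 mm behind it; z points along the fingers, y is the line along which they close (so a half turn about z gives the same grasp; the last joint's range is limited). The gripper opens to 94 mm and grips with 3 to 60 N. Pads are 16 mm wide; open, the fingers measure 119 mm over their backs; the gripper's body (75 mm by 177 mm) begins 78 mm behind the grasp point.
Start: joints at [-1.256, 0.3, 1.521, -0, 1.321, -0.067], TCP at [0.205, -0.51, 0.205] pointing down, gripper open.
Joint ranges: [-3.03, 3.03], [-0.79, 2.21], [0.23, 2.52], [-1.04, 4.18], [0, 3.07], [-2.55, 2.55]. Speed limits (rad/s): [2.22, 2.22, 2.57, 3.14, 3.14, 3.14].

## Interface

Orientations are given as [roll, pitch, yaw] about the fixed x, y, z axes, in that order (R = Rz(yaw) Ry(pitch) Rx(roll)).
In Python, from station import ctrl gives the robot as it stands.
- The arm moves only by the shell command python3 -m pendant 'ROWS' [OPENING] [FORCE]. ROWS is JSON, a list of rows, each a list of 2 entries, a list of its own where there are three numbers: the shift along the world's x, y, z in cm, then the turn about the world's z in rad. A call has 1 to 20 rows; each row shifts and turns the commanded pose from where the row before left it; what a row does not reach is not made up. A row lasts 1/12 s, in which the tool goes at most 41.7 mm and 7.16 degrees, less where a joint would pass 70% of its speed; a pose out of reach is approached as far as the arm can. A call is refused whole if a number of a shift passes 4.17 or a number of a turn 0.125, either way. A call with a gripper value outside its range is refused whole. OPENING is the opening, from 0 (shut) to 1 (fully open), set as the call begins (- or left out, the last holds). The fingers move at their own pace and stop on an object; FORCE is the grip in N (left out, the last holds). Time passes only in rows, so rows that do not move let the fingers close. It gives the time, the measured TCP pose, the force, the opening and the grip force at its end, in the units of the state.
- ctrl.get_obs(): the state, without advancing time (a new reading comes with each control period).
- ctrl.camera(name): name is "side" or "top" or "wrist"; returns a dict with "color" (420x560x3 uint8, red, green, blue), "intrinsics" (3x3 intrinsics, pixels), "camera_from_world" (4x4, takes a point from world to camera coordinates). Camera axes: x right, y down, z forward; pixel columns grow to the right and rows downward; lengths in m; the calibration is good to about 2 mm. A picture is of the moment at which its call begins. There is no depth.
- ctrl.hand_in(): hands the job in; it is judged then, once.
The state is a dict: "time_s": time; "qpos": joint angles; "joint_vel": joint speeds; "tau": joint torques, N m; "ee_pos": TCP position; "eef_rot": TCP orientation; "force": force on the tool from outside, world axes, zero at the start; "moment": the same for the moment, N m; "grip_width": finger opening in m; "grip_force": force on a finger pad.
Only numpy, scipy, OpenCV 4.12 (cv2) and the standard library are available. Lean on these libraries where they do the work, as an engineer would, in place of code of your own. Each camera call takes 0.05 s, during which the arm holds its last target. There are 200 camera calls.

## Working session

There is one attempt and no reset: what is moved stays moved. The work goes in short steps, Python scripts to look and compute and a shell command to move; the robot and the scene stay as the last step left them, time stands still between calls to the robot, and variables do not carry over. Pictures are saved under pics/ and viewed, at most 11 in all, crops included, and the job is handed in when it is done.

```bash
mkdir -p pics; ls
cat > h.py <<'E'
import numpy as np, cv2
from station import ctrl
def cam(n):
    d=ctrl.camera(n); return d["color"],np.array(d["intrinsics"]),np.array(d["camera_from_world"])
def save(n,im): cv2.imwrite(n,im[:,:,::-1])
def ray(K,T,u,v):
    d=np.linalg.inv(K)@[u,v,1.]; R=T[:3,:3]; return -R.T@T[:3,3], R.T@d
def onz(K,T,u,v,z):
    o,d=ray(K,T,u,v); return o+d*(z-o[2])/d[2]
def proj(K,T,p):
    c=T[:3,:3]@np.array(p)+T[:3,3]; return (K@c/c[2])[:2]
E
python3 - <<'E'
from h import *
for n in ["top","side"]:
    c,K,T=cam(n); save(f"pics/{n}0.png",c); np.savez(f"pics/{n}0.npz",c=c,K=K,T=T); print(n,K[0,0],ray(K,T,280,210))
o=ctrl.get_obs(); print(o)
E
```

```text
pics
top 387.64615727548227 (array([0.44333398, 0.04241127, 0.9750634 ]), array([ 1.51428228e-01, -5.27080070e-04, -9.88536776e-01]))
side 526.4035380968766 (array([-0.36493537, -0.8510829 ,  0.96223215]), array([ 0.59539919,  0.58313866, -0.55279128]))
{'time_s': 0.1, 'qpos': array([-1.25562478e+00,  3.00433244e-01,  1.52156230e+00, -2.01434974e-05,
        1.32069889e+00, -6.65835507e-02]), 'joint_vel': array([-2.12482400e-03, -3.84512321e-04, -3.22792830e-03,  9.71440018e-05,
       -3.47239796e-04, -8.66072947e-04]), 'tau': array([ 2.64451621e-03, -5.32639396e+01, -3.53283012e+01,  7.09821051e-02,
        2.35096214e-02, -3.46188222e-05]), 'ee_pos': array([ 0.20482402, -0.51016371,  0.20491504]), 'eef_rot': array([-3.14049202e+00, -5.38381596e-05,  3.81760066e-01]), 'force': array([ 0.43908396, -0.46030156,  0.57201172]), 'moment': array([ 0.00242842, -0.01569924,  0.02604544]), 'grip_force': 0.0, 'grip_width': 0.0941429565017564}
```

View pics/top0.png

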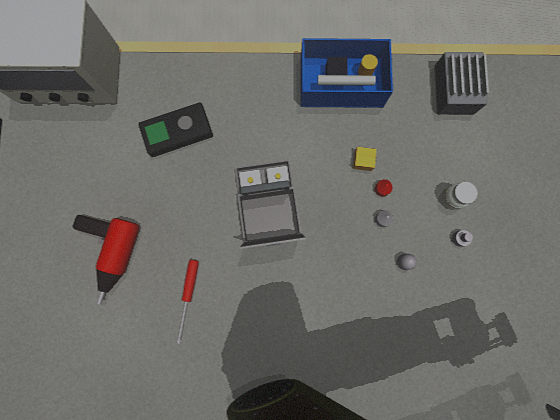

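View pics/side0.png

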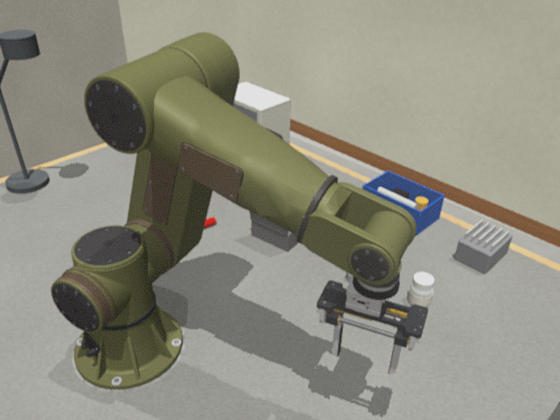

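The top view shows the carrier at about (268,205), with its lid along the near edge at (270,240). There are four possible heads: red (384,187), grey (384,217), grey (407,261) and grey with a stem (462,238). The red one is ruled out, so I need a close crop of the others. In the side view the arm hides most of the scene.

Run:
```python
from h import *
z=np.load("pics/top0.npz"); c,K,T=z["c"],z["K"],z["T"]
a=cv2.resize(c[170:280,365:485],None,fx=4.5,fy=4.5,interpolation=cv2.INTER_CUBIC)
b=cv2.resize(c[150:255,222:322],None,fx=4.5,fy=4.5,interpolation=cv2.INTER_CUBIC)[:, :]
im=np.zeros((495,800,3),np.uint8); 
a=cv2.resize(c[170:280,370:480],(399,399),interpolation=cv2.INTER_CUBIC); b=cv2.resize(c[150:255,220:325],(399,399),interpolation=cv2.INTER_CUBIC)
save("pics/crop1.png",np.hstack([a,b]))
for p in [(384,187),(384,217),(407,261),(462,238)]: print(p,onz(K,T,*p,.025))
```

```text
(384, 187) [ 0.64862002 -0.21847861  0.025     ]
(384, 217) [ 0.5727278  -0.21596339  0.025     ]
(407, 261) [ 0.46467756 -0.26862546  0.025     ]
(462, 238) [ 0.52153462 -0.40686592  0.025     ]
```

View pics/crop1.png

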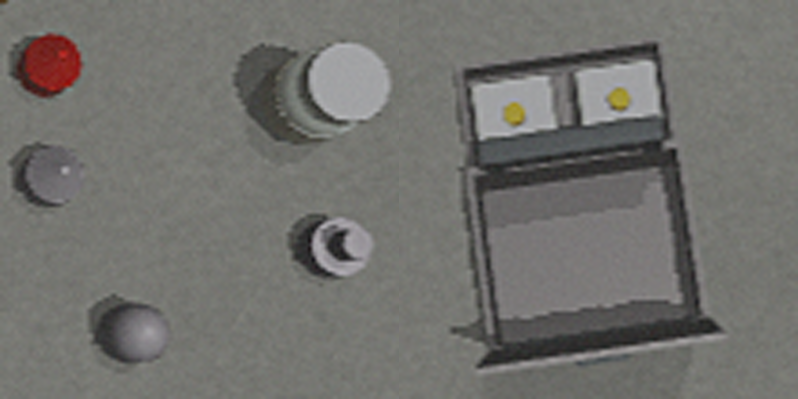

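The crop shows a collar with a cone and a small bright tip at full-frame (388,217), so that is the pointed head. The ball (407,261) is the domed head, the stemmed one (462,238) is the stub, and red (384,187) is the look-alike. The handle bar is the slate strip at about (265,187). The bay behind it is open and empty.

Run:
```python
from h import *
z=np.load("pics/top0.npz"); c,K,T=z["c"],z["K"],z["T"]
# pointed: gray lighter than bench?
hsv=cv2.cvtColor(c,cv2.COLOR_RGB2HSV); lab=cv2.cvtColor(c,cv2.COLOR_RGB2LAB).astype(int)
print("bench",lab[225,350],"head",lab[218,383],"bar",lab[187,265],lab[189,255], "shadow",lab[213,376])
print(lab[218,372:398].tolist())
bar=lab[187,265]
m=(np.abs(lab-bar).max(2)<9).astype(np.uint8); m[:150]=0;m[:,:225]=0;m[:,310:]=0;m[215:]=0
n,l,s,ce=cv2.connectedComponentsWithStats(m); i=l[187,265]; print("bar",s[i],ce[i])
r=cv2.minAreaRect(np.argwhere(l==i)[:,::-1].astype(np.float32)); b=cv2.boxPoints(r); print(r)
for p in b: print(p,onz(K,T,*p,.113))
# tip/collar
t=np.array([onz(K,T,387.9,216.8,.05),onz(K,T,384.3,218.2,.026)]);print(t)
```

```text
bench [128 126 131] head [109 131 126] bar [ 95 127 128] [ 93 130 124] shadow [ 95 126 131]
[[136, 127, 131], [107, 127, 130], [76, 128, 129], [50, 130, 128], [55, 128, 127], [103, 130, 126], [116, 132, 125], [106, 129, 128], [105, 131, 126], [108, 129, 128], [110, 130, 127], [109, 131, 126], [113, 129, 127], [114, 130, 128], [117, 129, 128], [117, 129, 128], [123, 129, 128], [122, 130, 126], [123, 127, 129], [122, 129, 127], [134, 131, 126], [130, 128, 129], [125, 126, 132], [127, 127, 131], [131, 127, 132], [131, 127, 131]]
bar [242 179  48  14 239] [265.13807531 186.62343096]
((265.5171813964844, 185.6844482421875), (8.961311340332031, 48.00205993652344), 84.68545532226562)
[241.20432 183.4461 ] [0.63588459 0.13033317 0.113     ]
[289.00003 179.     ] [0.64688725 0.0218367  0.113     ]
[289.83005 187.92279] [0.62618055 0.01991405 0.113     ]
[242.03433 192.3689 ] [0.61527172 0.12805554 0.113     ]
[[ 0.56986029 -0.21861692  0.05      ]
 [ 0.56959824 -0.21633635  0.026     ]]
```

I've located three things and each fits its given size:
- **Pointed head:** (0.570,-0.217), collar about 40 mm across.
- **Handle:** (0.633,0.075), measured bar 109 × 15.5 mm.
- **Carrier yaw:** about 0.10.

I'll move above the head and turn to the carrier's yaw on the way.

```bash
python3 -m pendant '[[[2.8,2.25,0],-0.022],[[2.8,2.25,0],-0.022],[[2.8,2.25,0],-0.022],[[2.8,2.25,0],-0.022],[[2.8,2.25,0],-0.022],[[2.8,2.25,0],-0.022],[[2.8,2.25,0],-0.022],[[2.8,2.25,0],-0.022],[[2.8,2.25,0],-0.022],[[2.8,2.25,0],-0.022],[[2.8,2.25,0],-0.022],[[2.8,2.25,0],-0.022],[[2.8,2.25,0],-0.017],[[0,0,0],0],[[0,0,0],0]]' 1 20
python3 - <<'E'
from h import *
c,K,T=cam("wrist"); save("pics/wrist1.png",c); np.savez("pics/wrist1.npz",c=c,K=K,T=T)
for p in [(.57,-.217,0),(.57,-.217,.05)]: print(proj(K,T,p))
print(ray(K,T,280,210))
c,K,T=cam("side"); np.savez("pics/side1.npz",c=c,K=K,T=T); save("pics/side1.png",c)
E
```

```text
time_s: 1.35
ee_pos: [0.5696, -0.2166, 0.2046]
eef_rot: [-3.141, 0.001, 0.103]
force: [0.1, 0.2, 0.1]
grip_width: 0.0941
grip_force: 0.0
[278.83002342 189.67791421]
[278.87562819 199.24315942]
(array([ 0.64329667, -0.20905432,  0.38324762]), array([-0.24461796, -0.02965025, -0.9692176 ]))
```

View pics/wrist1.png

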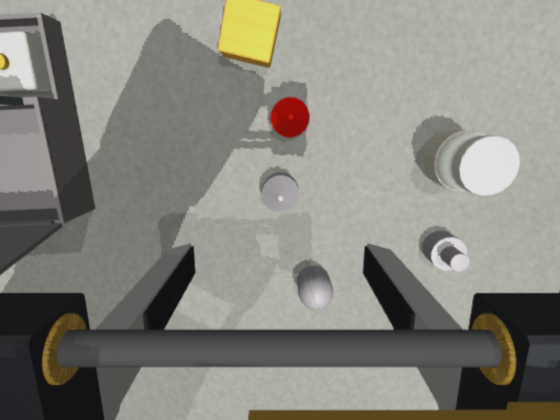

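The wrist view confirms the choice: the grey collar is at (279,190) and its point at (281,198), within 2 px of the prediction. The domed head (315,288) and the stub (450,252) are clear of the fingers.

```bash
python3 -m pendant '[[[0,0,-3.5],0],[[0,0,-3.5],0],[[0,0,-3.5],0],[[0,0,-3.5],0],[[0,0,-2.5],0],[[0,0,-1.5],0],[[0,0,-1.0],0],[[0,0,-0.9],0],[[0,0,0],0]]' 1 20
python3 -m pendant '[[[0,0,0],0],[[0,0,0],0],[[0,0,0],0],[[0,0,0],0],[[0,0,0],0],[[0,0,0],0],[[0,0,0],0],[[0,0,0],0]]' 0 20
```

```text
time_s: 2.2
ee_pos: [0.5681, -0.2183, 0.0054]
eef_rot: [-3.141, 0.001, 0.1]
force: [-1.3, -0.4, 1.1]
grip_width: 0.094
grip_force: 0.0
time_s: 2.87
ee_pos: [0.569, -0.2179, 0.0065]
eef_rot: [3.142, -0.0, 0.101]
force: [0.4, 0.4, 0.5]
grip_width: 0.044
grip_force: 0.0
```

```bash
python3 -m pendant '[[[0,0,0],0],[[0,0,0],0],[[0,0,0],0],[[0,0,0],0]]' 0 20
python3 -m pendant '[[[0,0,1.5],0],[[0,0,3.5],0],[[0,0,3.5],0],[[0,0,3.5],0],[[0,0,3.5],0],[[0,0,3.0],0],[[0,0,0],0]]'
```

```text
time_s: 3.2
ee_pos: [0.5689, -0.2178, 0.0065]
eef_rot: [-3.142, 0.0, 0.101]
force: [-0.4, 0.2, 1.4]
grip_width: 0.0392
grip_force: 20.0
time_s: 3.78
ee_pos: [0.5707, -0.2187, 0.1982]
eef_rot: [3.137, -0.008, 0.101]
force: [0.8, 0.2, -0.6]
grip_width: 0.0395
grip_force: 20.0
```

```bash
python3 -m pendant '[[[0,2,0],0],[[0,3.5,0],0],[[0,3.5,0],0],[[0,3.5,0],0],[[0,3.5,0],0],[[0,3.5,0],0],[[0,3.5,0],0],[[0,3.5,0],0],[[0,2.2,0],0],[[0,0,0],0],[[0,0,0],0]]'
python3 - <<'E'
from h import *
c,K,T=cam("wrist"); np.savez("pics/wrist2.npz",c=c,K=K,T=T)
y=.101; R=np.array([[np.cos(y),-np.sin(y)],[np.sin(y),np.cos(y)]])
im=c.copy()
for p in [(0,56,.113),(0,-56,.113),(-111,65,.06),(-111,-65,.06),(-3,65,.06),(-3,-65,.06),(79,69,.045),(79,-69,.045)]:
    w=np.array([.633,.075])+R@(np.array(p[:2])/1000); u=proj(K,T,[*w,p[2]]); print(p,u.round(1)); cv2.circle(im,tuple(int(a) for a in u.round()),3,(0,255,0),1)
c2,K2,T2=cam("side"); np.savez("pics/side2.npz",c=c2,K=K2,T=T2)
save("pics/wrist2.png",im); save("pics/side2.png",c2)
E
```

```text
time_s: 4.7
ee_pos: [0.5687, 0.0699, 0.1909]
eef_rot: [3.141, 0.001, 0.103]
force: [0.2, -0.4, -1.2]
grip_width: 0.0392
grip_force: 20.0
(0, 56, 0.113) [203.3 135.8]
(0, -56, 0.113) [357.3 136. ]
(-111, 65, 0.06) [211.8 252.4]
(-111, -65, 0.06) [347.5 252.5]
(-3, 65, 0.06) [205.9 137. ]
(-3, -65, 0.06) [354.  137.2]
(79, 69, 0.045) [199.8  38.6]
(79, -69, 0.045) [360.4  38.9]
```

View pics/wrist2.png

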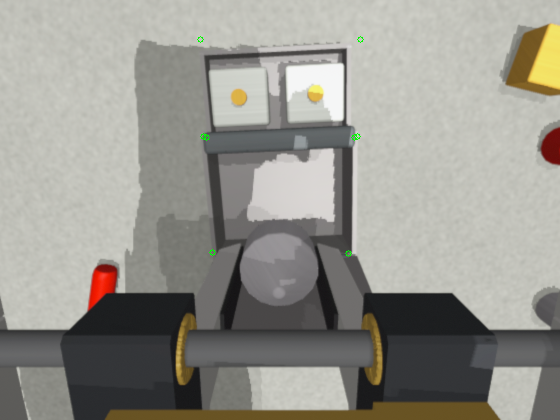

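The bar runs from about (206,140) to (355,133), tilted slightly more than predicted. Its ends match otherwise. I'll measure it precisely.

```bash
cat > bar.py <<'E'
from h import *
def bar(c,K,T,roi,ref,off=0,tol=14):
    lab=cv2.cvtColor(c,cv2.COLOR_RGB2LAB).astype(int); x0,x1,y0,y1=roi
    d=lab-np.median(lab[ref[1]-2:ref[1]+3,ref[0]-2:ref[0]+3].reshape(-1,3),axis=0)
    m=(np.abs(d).max(2)<tol).astype(np.uint8); k=np.zeros_like(m); k[y0:y1,x0:x1]=1; m*=k
    m=cv2.morphologyEx(m,cv2.MORPH_CLOSE,np.ones((3,3)))
    n,l,s,ce=cv2.connectedComponentsWithStats(m); i=l[ref[1],ref[0]]; print("bar",s[i])
    ys,xs=np.where(l==i); return xs,ys
E
python3 - <<'E'
from bar import *
z=np.load("pics/wrist2.npz"); c,K,T=z["c"],z["K"],z["T"]
print(ray(K,T,280,210))
lab=cv2.cvtColor(c,cv2.COLOR_RGB2LAB)
for u in (225,265,325): print(u,lab[118:160,u,0].tolist())
xs,ys=bar(c,K,T,(195,365,120,160),(250,138))
us=np.arange(215,348); top=np.array([ys[xs==u].min() if (xs==u).any() else np.nan for u in us]); bot=np.array([ys[xs==u].max()+1 if (xs==u).any() else np.nan for u in us])
for e,zz in ((top,.113),(bot,.113),(bot,.091)):
    ok=~np.isnan(e); P=np.array([onz(K,T,u+.5,v,zz)[:2] for u,v in zip(us[ok],e[ok])])
    f=np.polyfit(P[:,1],P[:,0],1); f=np.polyfit(P[(r:=abs(P[:,0]-np.polyval(f,P[:,1])))<.003][:,1],P[r<.003][:,0],1); print(zz,"yaw",-np.arctan(f[0]),"x at y=.075",np.polyval(f,.075))
print("ends",onz(K,T,xs.min(),140,.113),onz(K,T,xs.max()+1,134,.113))
E
```

```text
(array([0.64231567, 0.07749696, 0.36959978]), array([-0.2441344 , -0.0301668 , -0.96932357]))
225 [207, 207, 207, 207, 207, 203, 189, 171, 144, 121, 120, 120, 111, 88, 84, 97, 102, 107, 109, 109, 109, 108, 108, 106, 107, 107, 106, 104, 103, 102, 102, 102, 95, 84, 80, 91, 116, 119, 119, 119, 119, 119]
265 [210, 209, 208, 206, 192, 172, 145, 120, 122, 121, 113, 89, 84, 96, 101, 107, 110, 111, 109, 109, 109, 107, 107, 107, 106, 104, 104, 103, 103, 102, 99, 91, 82, 92, 115, 118, 119, 119, 119, 119, 119, 124]
325 [205, 193, 174, 148, 117, 118, 118, 112, 94, 84, 96, 103, 108, 111, 111, 111, 110, 109, 108, 109, 109, 108, 106, 105, 104, 103, 103, 100, 92, 93, 146, 199, 216, 218, 218, 218, 218, 218, 219, 219, 219, 219]
bar [ 203  120  149   40 3891]
0.113 yaw 0.14602512594741193 x at y=.075 0.6408163590602095
0.113 yaw 0.22501907170808527 x at y=.075 0.6190090486385355
0.091 yaw 0.22358428249005113 x at y=.075 0.616920271588704
ends [0.62433054 0.13080646 0.113     ] [0.63967135 0.02337403 0.113     ]
```

Run:
```python
from h import *
z=np.load("pics/wrist2.npz"); c,K,T=z["c"],z["K"],z["T"]
lab=cv2.cvtColor(c,cv2.COLOR_RGB2LAB)
print(lab[138,195:215,0].tolist(), lab[136,345:365,0].tolist())
P=lambda u,v,h=.113: onz(K,T,u,v,h)[:2].round(4)
for a in ((225.5,132),(325.5,127),(225.5,152.5),(325.5,147.5)): print(P(*a))
a,b=P(225.5,142.2),P(325.5,137.2); print("yaw",np.arctan2(-(a-b)[0],(a-b)[1]),P(279.5,139.5))
```

```text
[148, 149, 153, 156, 157, 153, 144, 132, 104, 97, 102, 108, 109, 108, 109, 108, 108, 108, 108, 108] [108, 107, 108, 108, 120, 150, 160, 153, 141, 150, 199, 213, 211, 204, 203, 204, 205, 206, 205, 204]
[0.6317 0.1148]
[0.6426 0.0432]
[0.617  0.1139]
[0.6281 0.0412]
yaw 0.15119190698285237 [0.6304 0.0754]
```

The carrier's handle is at (0.6315,0.0755) with yaw 0.15, so the bay centre is (0.569,0.066). I'll correct for that and lower the head in.

```bash
python3 -m pendant '[[[0,-0.4,-2],0.045],[[0,0,-3.5],0],[[0,0,-3.5],0],[[0,0,-3],0],[[0,0,-2],0],[[0,0,-1.5],0],[[0,0,-0.9],0],[[0,0,-0.5],0],[[0,0,0],0],[[0,0,0],0]]'
python3 - <<'E'
from h import *
c,K,T=cam("side"); save("pics/side3.png",c)
c,K,T=cam("wrist"); save("pics/wrist3.png",c)
E
```

```text
time_s: 5.63
ee_pos: [0.5694, 0.0647, 0.0232]
eef_rot: [3.141, -0.001, 0.145]
force: [0.5, 0.1, -1.0]
grip_width: 0.0393
grip_force: 20.0
```

```bash
python3 -m pendant '[[[0,0,-0.4],0],[[0,0,-0.4],0],[[0,0,-0.3],0],[[0,0,0],0],[[0,0,0],0]]'
```

```text
time_s: 6.15
ee_pos: [0.5689, 0.0651, 0.0112]
eef_rot: [-3.142, 0.0, 0.146]
force: [-0.6, 0.2, -0.8]
grip_width: 0.0391
grip_force: 20.0
```

```bash
python3 -m pendant '[[[0,0,0],0],[[0,0,0],0],[[0,0,0],0],[[0,0,0],0],[[0,0,0],0],[[0,0,0],0]]' 0.7
python3 -m pendant '[[[0,0,1],0],[[0,0,3],0],[[0,0,3.5],0],[[0,0,3.5],0],[[0,0,3.5],0],[[0,0,3.5],0],[[0,0,2.0],0],[[0,0,0],0],[[0,0,0],0]]'
python3 - <<'E'
from h import *
c,K,T=cam("side"); np.savez("pics/side4.npz",c=c,K=K,T=T)
d,K2,T2=cam("wrist"); np.savez("pics/wrist4.npz",c=d,K=K2,T=T2); c3,K3,T3=cam("top"); np.savez("pics/top4.npz",c=c3,K=K3,T=T3)
save("pics/v4.png",cv2.resize(np.hstack([d[:,100:460],c3[100:310,180:360].repeat(2,0).repeat(2,1)]),None,fx=1,fy=1))
E
```

```text
time_s: 6.65
ee_pos: [0.5689, 0.0651, 0.0115]
eef_rot: [3.142, -0.0, 0.146]
force: [0.1, -0.0, 0.5]
grip_width: 0.0656
grip_force: 0.0
time_s: 7.4
ee_pos: [0.5691, 0.0651, 0.2128]
eef_rot: [3.141, -0.002, 0.146]
force: [-0.5, 0.2, -0.1]
grip_width: 0.0659
grip_force: 0.0
```

View pics/v4.png

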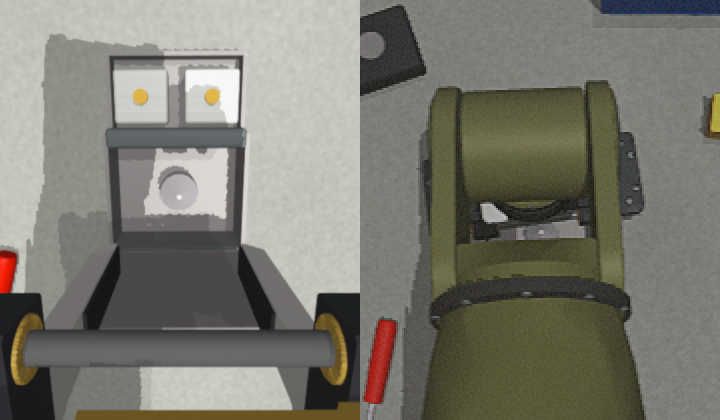

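The head stands upright in the middle of the bay, at wrist pixel (280,193) in the full frame. The bar at row 137 is now parallel to the tool. Next I close the fingers, go over the lid and come down behind it.

```bash
python3 -m pendant '[[[-2,-0.3,0],0],[[-3.5,-0.5,0],0],[[-3.5,-0.5,0],0],[[-3.5,-0.5,0],0],[[-1.5,-0.2,0],0],[[0,0,0],0],[[0,0,0],0]]' 0 20
python3 - <<'E'
from h import *
c,K,T=cam("wrist"); np.savez("pics/w5.npz",c=c,K=K,T=T)
z=np.load("pics/top0.npz"); K2,T2=z["K"],z["T"]
yaw=.148; R=np.array([[np.cos(yaw),-np.sin(yaw)],[np.sin(yaw),np.cos(yaw)]]); O=np.array([.6315,.0755])
im=c.copy()
for th in (1.6,1.7,1.8,1.9,2.0,2.1):
    w=O+R@np.array([-.115+.111*np.cos(th),0]); e=[*w,.062+.111*np.sin(th)]
    print(th,np.round(e,3),"top0",proj(K2,T2,e).round(1),"wrist",(u:=proj(K,T,e).round(1)))
    for s in (-.069,.069):
        w=O+R@np.array([-.115+.111*np.cos(th),s]); cv2.circle(im,tuple(int(a) for a in proj(K,T,[*w,e[2]])),2,(0,255,0),-1)
save("pics/w5.png",im)
E
```

```text
time_s: 8.13
ee_pos: [0.4288, 0.0451, 0.2112]
eef_rot: [-3.142, 0.0, 0.146]
force: [-0.6, -0.6, 0.4]
grip_width: 0.0226
grip_force: 0.0
1.6 [0.515 0.058 0.173] top0 [272.1 234.6] wrist [277.6 100.5]
1.7 [0.504 0.056 0.172] top0 [272.9 239.9] wrist [277.6 119.6]
1.8 [0.493 0.055 0.17 ] top0 [273.6 245.2] wrist [277.7 137.7]
1.9 [0.482 0.053 0.167] top0 [274.4 250.3] wrist [277.8 154.6]
2.0 [0.472 0.052 0.163] top0 [275.1 255.4] wrist [277.8 169.8]
2.1 [0.462 0.05  0.158] top0 [275.8 260.1] wrist [277.9 183.2]
```

View pics/w5.png

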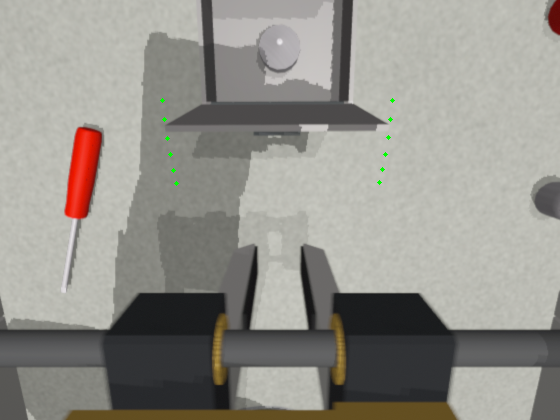

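The lid edge is at row 126, which matches an angle of about 1.73, with its edge at x ≈ 0.50. The gripper is behind it and clear. I'll descend and push the lid to upright.

```bash
python3 -m pendant '[[[0,0,-2],0],[[0,0,-2.5],0],[[0,0,-1.6],0],[[0,0,0],0],[[2,0.3,0],0],[[2,0.3,0],0],[[1,0.15,0],0],[[1,0.15,0],0],[[1,0.15,-0.1],0],[[1,0.15,-0.2],0],[[0,0,0],0]]' 0 20
python3 -m pendant '[[[1,0.15,-0.1],0],[[1,0.15,-0.2],0],[[0.9,0.14,-0.2],0],[[0,0,0],0]]'
```

```text
time_s: 9.1
ee_pos: [0.5106, 0.0573, 0.1475]
eef_rot: [-3.142, 0.0, 0.146]
force: [-0.2, 0.2, 1.0]
grip_width: 0.0004
grip_force: 0.0
time_s: 9.43
ee_pos: [0.5388, 0.0616, 0.1422]
eef_rot: [-3.142, 0.0, 0.146]
force: [-0.3, 1.4, -0.2]
grip_width: 0.0004
grip_force: 0.0
```

```bash
python3 -m pendant '[[[0.9,0.14,-0.4],0],[[0.9,0.14,-0.5],0],[[0.8,0.12,-0.6],0],[[0.8,0.1,-0.7],0],[[0.6,0.1,-0.7],0],[[0.6,0.1,-0.8],0],[[0,0,0],0]]'
python3 - <<'E'
from h import *
c,K,T=cam("wrist"); c2,_,_=cam("side"); save("pics/v6.png",np.hstack([c[:,80:480],c2[100:520,150:550]]))
E
```

```text
time_s: 10.02
ee_pos: [0.584, 0.0686, 0.1032]
eef_rot: [-3.141, 0.002, 0.146]
force: [-0.6, -0.3, -0.7]
grip_width: 0.0001
grip_force: 0.0Traceback (most recent call last):
  File "<stdin>", line 2, in <module>
    return _nx.concatenate(arrs, 1, dtype=dtype, casting=casting)
           ~~~~~~~~~~~~~~~^^^^^^^^^^^^^^^^^^^^^^^^^^^^^^^^^^^^^^^
ValueError: all the input array dimensions except for the concatenation axis must match exactly, but along dimension 0, the array at index 0 has size 420 and the array at index 1 has size 320
```

Run:
```python
from h import *
c,K,T=cam("wrist"); c2,_,_=cam("side"); save("pics/v6.png",np.hstack([c[:,80:480],c2[:,150:550]]))
```

```text
(no output)
```

View pics/v6.png

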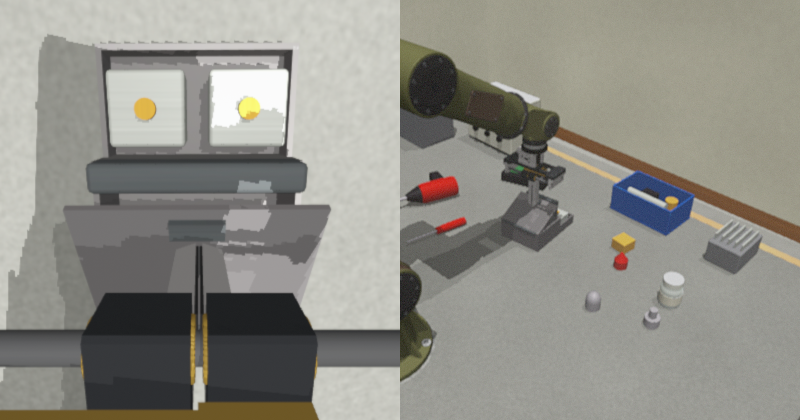

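The lid is about 30° from shut and has a small slate tab at (197,230) in the left half. The carrier hasn't moved and the other heads are in place. I'll press the lid the rest of the way down.

```bash
python3 -m pendant '[[[0.5,0.08,-0.7],0],[[0.3,0.05,-0.8],0],[[0.2,0.03,-0.7],0],[[0.1,0.01,-0.6],0],[[0,0,-0.5],0],[[0,0,-0.3],0],[[0,0,0],0]]'
```

```text
time_s: 10.8
ee_pos: [0.5945, 0.0702, 0.0685]
eef_rot: [-3.141, 0.001, 0.146]
force: [-0.1, 0.5, -0.2]
grip_width: 0.0004
grip_force: 0.0
```

```bash
python3 -m pendant '[[[0,0,-0.25],0],[[0,0,-0.15],0],[[0,0,-0.1],0],[[0,0,0],0]]';  python3 -m pendant '[[[0,0,-0.1],0],[[0,0,0],0]]'
```

```text
time_s: 11.13
ee_pos: [0.5949, 0.0702, 0.0644]
eef_rot: [3.142, -0.0, 0.146]
force: [0.3, -0.4, -0.2]
grip_width: 0.0004
grip_force: 0.0
time_s: 11.3
ee_pos: [0.595, 0.0702, 0.0642]
eef_rot: [3.142, -0.0, 0.146]
force: [-3.0, -0.6, 4.9]
grip_width: 0.0005
grip_force: 2.8
```

```bash
python3 -m pendant '[[[0,0,-0.1],0],[[0,0,0],0],[[0,0,0],0]]';  python3 -m pendant '[[[0,0,2],0],[[-0.5,0,3.5],0],[[0,0,3.5],0],[[0,0,3.5],0],[[0,0,2],0],[[0,0,0],0],[[0,0,0],0]]' 1 20
python3 - <<'E'
from h import *
c,K,T=cam("wrist"); c2,_,_=cam("side"); np.savez("pics/w7.npz",c=c,K=K,T=T); save("pics/v7.png",np.hstack([c[:,80:480],cv2.resize(c2[150:300,240:383],(400,420),interpolation=cv2.INTER_CUBIC)]))
lab=cv2.cvtColor(c,cv2.COLOR_RGB2LAB)
yaw=.148; R=np.array([[np.cos(yaw),-np.sin(yaw)],[np.sin(yaw),np.cos(yaw)]]); O=np.array([.6315,.0755])
for p in [(0,56,113),(0,-56,113),(-4,69,64),(-4,-69,64),(-115,69,64),(-115,-69,64)]: print(p,proj(K,T,[*(O+R@np.array(p[:2])/1000),p[2]/1000]).round(1))
E
```

```text
time_s: 11.55
ee_pos: [0.5951, 0.0702, 0.064]
eef_rot: [3.141, -0.001, 0.146]
force: [-7.7, -0.5, 13.7]
grip_width: 0.0005
grip_force: 7.0
time_s: 12.13
ee_pos: [0.5902, 0.0702, 0.2083]
eef_rot: [3.141, -0.002, 0.146]
force: [-0.3, 0.1, -0.2]
grip_width: 0.0436
grip_force: 0.0
(0, 56, 113) [208.7 165.1]
(0, -56, 113) [349.8 164.7]
(-4, 69, 64) [205.2 163.2]
(-4, -69, 64) [353.  162.9]
(-115, 69, 64) [211.4 273.1]
(-115, -69, 64) [347.3 272.7]
```

View pics/v7.png

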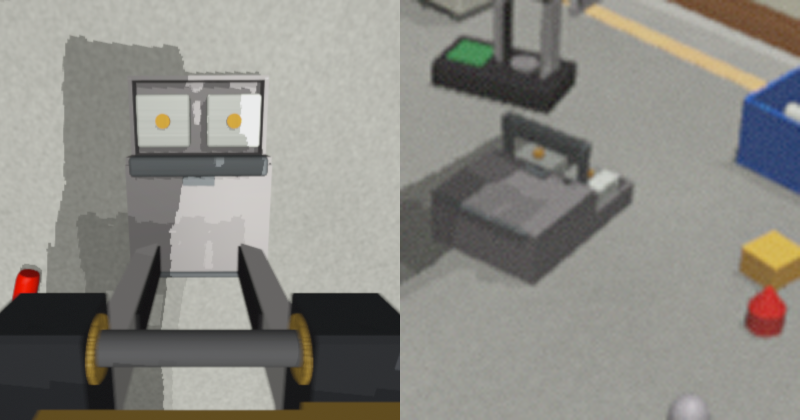

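The lid lies flat on the rim and the bar is centred at about (278,166) in the full frame, where I predicted it. The carrier hasn't moved. Next I turn 90° and go above the bar.

```bash
python3 -c "
from station import ctrl; print(ctrl.get_obs()['qpos'])"
python3 -m pendant '[[[0.8,0.1,0],-0.12],[[0.8,0.1,0],-0.12],[[0.8,0.1,0],-0.12],[[0.8,0.1,0],-0.12],[[0.9,0.1,0],-0.12],[[0,0,0],0],[[0,0,0],0]]' 1 20
python3 -c "
from station import ctrl; print(ctrl.get_obs()['qpos'])"
```

```text
[5.67776128e-02 3.98298229e-01 1.38752586e+00 6.79788145e-07
 1.35767228e+00 1.48179465e+00]
time_s: 12.82
ee_pos: [0.6305, 0.0752, 0.2058]
eef_rot: [3.14, 0.002, -0.45]
force: [0.3, -0.8, -0.7]
grip_width: 0.0933
grip_force: 0.0
[6.10016392e-02 4.93742886e-01 1.25229150e+00 1.43183596e-05
 1.39799571e+00 2.08218278e+00]
```

Turning negative would run joint 6 towards its limit, so I'll turn the other way.

```bash
python3 -m pendant '[[[0,0,0],0.12],[[0,0,0],0.12],[[0,0,0],0.12],[[0,0,0],0.12],[[0,0,0],0.12],[[0,0,0],0.12],[[0,0,0],0.12],[[0,0,0],0.12],[[0,0,0],0.12],[[0,0,0],0.12],[[0,0,0],0.12],[[0,0,0],0.12],[[0,0,0],0.12],[[0,0,0],0.12],[[0,0,0],0.12],[[0,0,0],0.12],[[0,0,0],0.12],[[0,0,0],0.12],[[0,0,0],0],[[0,0,0],0]]'
python3 - <<'E'
from h import *
c,K,T=cam("wrist"); np.savez("pics/w8.npz",c=c,K=K,T=T); save("pics/w8.png",c)
yaw=.148; R=np.array([[np.cos(yaw),-np.sin(yaw)],[np.sin(yaw),np.cos(yaw)]]); O=np.array([.6315,.0755])
for p in [(0,56,113),(0,-56,113),(8,0,113),(-8,0,113)]: print(p,proj(K,T,[*(O+R@np.array(p[:2])/1000),p[2]/1000]).round(1))
E
```

```text
time_s: 14.48
ee_pos: [0.6305, 0.0752, 0.2071]
eef_rot: [-3.141, 0.0, 1.705]
force: [-0.5, -0.4, -0.4]
grip_width: 0.0942
grip_force: 0.0
(0, 56, 113) [278.8 145.5]
(0, -56, 113) [280.6 277.7]
(8, 0, 113) [289.5 214.8]
(-8, 0, 113) [270.  215.1]
```

View pics/w8.png

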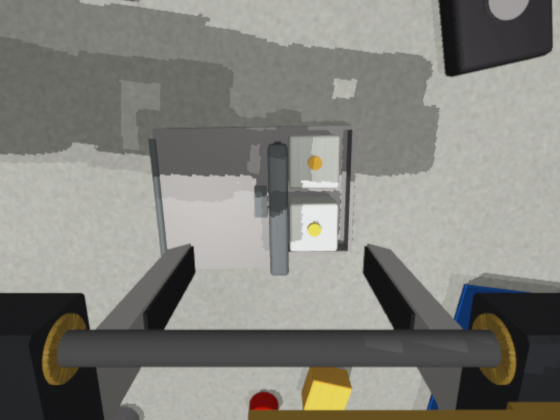

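The bar runs from (278,143) to (280,275), about 19 px wide and centred between the fingers as predicted. I'll descend and grip it.

```bash
python3 -m pendant '[[[0,0,-2],0],[[0,0,-3.0],0],[[0,0,-3],0],[[0,0,-2],0],[[0,0,-1.3],0],[[0,0,-1.0],0],[[0,0,0],0],[[0,0,0],0]]' 1 20
python3 -m pendant '[[[0,0,0],0],[[0,0,0],0],[[0,0,0],0],[[0,0,0],0],[[0,0,0],0],[[0,0,0],0],[[0,0,0],0],[[0,0,0],0],[[0,0,0],0],[[0,0,0],0],[[0,0,0],0],[[0,0,0],0],[[0,0,0],0],[[0,0,0],0]]' 0 45
```

```text
time_s: 15.2
ee_pos: [0.6313, 0.0753, 0.0852]
eef_rot: [3.141, 0.0, 1.705]
force: [-0.1, 0.1, 0.5]
grip_width: 0.0939
grip_force: 0.0
time_s: 16.37
ee_pos: [0.6308, 0.0752, 0.0844]
eef_rot: [-3.141, 0.0, 1.706]
force: [-2.7, -0.2, 0.5]
grip_width: 0.0159
grip_force: 45.0
```

Gripped: the width reads 15.9 mm, matching the 16 mm bar. Now a gentle straight lift of 16 cm.

```bash
python3 -m pendant '[[[0,0,0],0],[[0,0,0.2],0],[[0,0,0.4],0],[[0,0,0.7],0],[[0,0,1],0],[[0,0,1.2],0],[[0,0,1.5],0],[[0,0,1.5],0],[[0,0,1.5],0],[[0,0,1.5],0],[[0,0,1.5],0],[[0,0,1.5],0],[[0,0,1.2],0],[[0,0,1],0],[[0,0,0.7],0],[[0,0,0.4],0],[[0,0,0.2],0],[[0,0,0],0],[[0,0,0],0],[[0,0,0],0]]' 0 60
python3 - <<'E'
from h import *
c,K,T=cam("wrist"); c2,_,_=cam("side"); save("pics/v9.png",np.hstack([c[:,80:480],cv2.resize(c2[100:310,220:420],(400,420),interpolation=cv2.INTER_CUBIC)]))
o=ctrl.get_obs(); print(o["ee_pos"],o["force"],o["moment"],o["grip_width"])
E
```

```text
time_s: 18.03
ee_pos: [0.6307, 0.0752, 0.2437]
eef_rot: [-3.14, -0.0, 1.706]
force: [1.0, 0.1, -5.0]
grip_width: 0.0156
grip_force: 60.0
[0.63079762 0.0752075  0.24389272] [-0.36256653  0.24004229 -5.20023442] [ 0.03196551 -0.18178261 -0.02441076] 0.0158981286005759
```

View pics/v9.png

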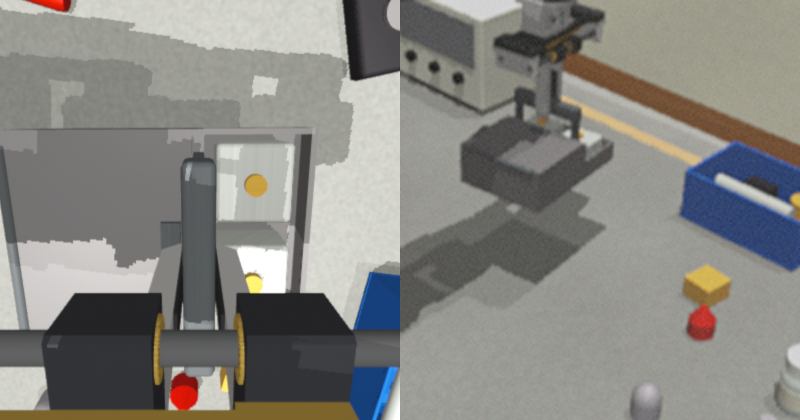

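The carrier hangs level and shut about 16 cm up, carrying about 5 N, and the other items are still in place. I'll hold still briefly and hand in.

```bash
python3 -m pendant '[[[0,0,0],0],[[0,0,0],0],[[0,0,0],0],[[0,0,0],0],[[0,0,0],0],[[0,0,0],0]]' && python3 -c "
from station import ctrl; print(ctrl.hand_in())"
```

```text
time_s: 18.63
ee_pos: [0.6309, 0.0752, 0.2444]
eef_rot: [3.142, 0.0, 1.706]
force: [0.1, -1.0, -5.5]
grip_width: 0.0158
grip_force: 60.0
the job is handed in; nothing more can be done
None
```

I set the pointed head down in the bay, shut the lid fully and handed the job in at about 18.6 s, with the carrier held level and still by its handle about 16 cm above the bench.

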